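Find the full dolly tin by its weight

ROBOT

A 7-joint arm with a two-finger parallel gripper is mounted at the origin on the work surface; the furniture and walls round the work are solid. World frame = base frame: x ahead of the robot, y to its left, z up, the work surface at z = 0. Lengths are in m, angles in rad, forces in N, time in s.
With the tool pointing down it reaches from about 0.4 to 0.925 m from the base axis. Payload 5.6 kg.
Tool frame: the origin (TCP) lies midway between the tips of the shut fingers; the grasp point (between the pads) lies 19 mm behind it (ctrl.tcp_to_grasp is the distance from the TCP to the grasp point, in m); z points along the fingers, x is the direction in which the jaws open and shut, and the axes are right-handed (so a half turn about z gives the same grasp; the last joint's range is limited). The gripper opens to 85 mm and grips with 20 to 120 N. Pads are 22 mm wide; open, the fingers measure 114 mm over their backs; the gripper's body (76 mm by 85 mm) begins 54 mm behind the grasp point. The pads swing forward as they close: fully open they stand 13 mm farther back than shut.
Start: joints at [1.224, 0.468, -0.012, 1.603, 0.006, 1.071, -0.056], TCP at [0.194, -0.62, 0.231] pointing down, gripper open.
Joint ranges: [-2.53, 2.53], [-0.31, 2.02], [-1.57, 1.55], [0.28, 2.44], [-1.29, 4.43], [0.15, 1.84], [-2.92, 2.92]. Speed limits (rad/s): [2.57, 2.57, 3.14, 3.14, 3.14, 3.14, 3.14].

INTERFACE

Orientations are given as a 3x3 rotation matrix whose columns are the frame's x, y, z axes.
In Python, from rig import ctrl gives the robot as it stands.
- The arm moves only by the shell command python3 -m inch 'ROWS' [FORCE]. ROWS is text: rows parted by semicolons, each of 7 numbers parted by spaces: the turn, a rotation vector about the tool's x, y, z in rad, then the shift along the tool's x, y, z in m, then the opening in per cent of the stroke, from 0 (shut) to 100 (fully open). A call has 1 to 20 rows; each row is the pose to reach, as a shift and turn from the pose measured when the call began, along the tool's axes at that moment; what a row does not reach only later rows make up. A row lasts 1/10 s, in which the tool goes at most 50 mm and 8.59 degrees, less where a joint would pass 70% of its speed; a pose out of reach is approached as far as the arm can. A call with a gripper value outside its range is refused whole. The fingers move at their own pace and stop on an object; FORCE is the grip in N (left out, the last holds). Time passes only in rows, so rows that repeat a pose let the fingers close. It gives the time, the measured TCP pose, the force and the opening at its end, in the units of the state.
- ctrl.read_state(): the state, without advancing time (a new reading comes with each control period).
- ctrl.camera(name): name is "scene" or "side" or "wrist"; returns the picture (480x640x3 uint8, red, green, blue); there is no depth.
- ctrl.camera_info(name): a dict with "vertical_fov" (degrees; the focal length in pixels is half the picture's height over the tangent of half this angle, whatever the lens; pixels are square), "cx", "cy" (the principal point, pixels), "world_to_cam" (4x4, takes a point from world to camera coordinates); the wrist camera has in their place "tool_from_camera" (4x4, takes a point from camera to tool coordinates, whose origin is the TCP and whose axes are the tool frame's). Camera axes: x right, y down, z forward; pixel columns grow to the right and rows downward; lengths in m; the calibration is good to about 2 mm. A picture is of the moment at which its call begins: read the wrist's pose just before it. camera_info takes no time and is no camera call.
- ctrl.sign_off(): hands the job in, once; it reports no verdict.
Trained networks look in the newest picture that a camera, given by its name, has taken for a name from the list of things; names that differ only in an ending like _2 or _b are one class to them, and where a whole thing is asked for, a point or a joint stands for the part that bears it (a point fixed in the world has none). Each returns a list of dicts, best first, with "score" (0 to 1); they miss things now and then, are a little off and sometimes report something else, mostly with a low value. They report only what shows in the picture. A call takes as long as a camera call. They do not tell look-alikes from the thing itself.
- ctrl.find_in(camera, name): "xy" ([column, row] in pixels, amid what is visible of it).
- ctrl.regions_of(camera, name): "pixels" (480x640 bool, what is visible of it) and "xy" ([column, row] in pixels, amid what is visible of it).
- ctrl.tip_of(camera, name): "xy" ([column, row] in pixels: a listed point, or the origin of a listed thing).
The state is a dict: "time": time; "joint_positions": joint angles; "joint_velocities": joint speeds; "effort": joint torques, N m; "position": TCP position; "orientation": TCP orientation; "contact_force": force on the tool from outside, world axes, zero at the start; "moment": the same for the moment, N m; "gripper_width": finger opening in m.
Only numpy, scipy, OpenCV 4.12 (cv2) and the standard library are available. Lean on these libraries where they do the work, as an engineer would, in place of code of your own. Each camera call takes 0.05 s, during which the arm holds its last target.

TASK

Three look-alike lidded tins stand on the bench, and only one has the heavy steel riveting dolly in it. Lift the tins to feel which one is heavy, and stand that full tin upright inside the low metal tray. Leave the two empty tins standing upright on the bench, outside the tray, and do not tip any tin over.

Things in the scene. Friction and masses are not known exactly. Their poses are not given: they have to be found in the camera images.
- tin_left: one of three identical round metal tins with fixed lids: body 52 mm across, lid 54 mm (55 mm over its beads) across, 74 mm high; origin at the centre of its underside, z up; grip it anywhere round its side (lid: 60 to 74 mm above the bench). Exactly one of the three, a different one each time, holds a steel dolly and weighs about 0.5 kg (0.42 to 0.58); the other two weigh about 0.07 kg (under 0.1). This one starts as the leftmost (+y) tin, nearest the tray.
- tin_middle: one of three identical round metal tins with fixed lids: body 52 mm across, lid 54 mm (55 mm over its beads) across, 74 mm high; origin at the centre of its underside, z up; grip it anywhere round its side (lid: 60 to 74 mm above the bench). Exactly one of the three, a different one each time, holds a steel dolly and weighs about 0.5 kg (0.42 to 0.58); the other two weigh about 0.07 kg (under 0.1). This one starts between the other two.
- tin_right: one of three identical round metal tins with fixed lids: body 52 mm across, lid 54 mm (55 mm over its beads) across, 74 mm high; origin at the centre of its underside, z up; grip it anywhere round its side (lid: 60 to 74 mm above the bench). Exactly one of the three, a different one each time, holds a steel dolly and weighs about 0.5 kg (0.42 to 0.58); the other two weigh about 0.07 kg (under 0.1). This one starts as the rightmost (-y) tin.
- tray: low square sheet-metal tray fixed to the bench at the left, outside 130 x 130 mm, inside 124 x 124 mm, floor 3 mm thick, rim 17.5 mm high; origin at the centre of its underside, x and y along its sides, z up
Mind the look-alikes: they are no part of the job. Leave any red, turquoise or yellow look-alike of the tin_left alone.

How it is judged:
By the outcome, as a careful person would: the job done as asked, in the order asked, and still so for the second after the job is handed in, with the robot touching nothing.
It also fails if it takes over 61 s, if anything falls off the work surface, if the arm or the gripper's body presses on something with over 40 N, if the wrist force passes 120 N, or if a joint passes its speed limit or range.

## Working session

There is one attempt and no reset: what is moved stays moved. The work goes in short steps, Python scripts to look and compute and a shell command to move; the robot and the scene stay as the last step left them, time stands still between calls to the robot, and variables do not carry over. Pictures are saved under pics/ and viewed, and the job is handed in when it is done.

```bash
ls; mkdir -p pics
python3 - <<'E'
from rig import ctrl
import cv2,numpy as np
np.set_printoptions(precision=4,suppress=True)
s=ctrl.read_state();print(s['time'],s['position'],s['orientation'],s['gripper_width'],s['contact_force'],ctrl.tcp_to_grasp)
for c in ['scene','side']:
    im=ctrl.camera(c);cv2.imwrite(f'pics/{c}0.png',im[:,:,::-1])
    i=ctrl.camera_info(c);print(c,i)
    for n in ['tin_left','tray']:
        print(n,[(r['xy'],round(r['score'],2)) for r in ctrl.tip_of(c,n)])
E
```

```text
pics
0.0 [ 0.1942 -0.6197  0.2303] [[ 0.299  -0.9542 -0.0007]
 [-0.9542 -0.299   0.0017]
 [-0.0018  0.0001 -1.    ]] 0.08543338381819308 [-0.2902  0.8045 -0.4427] 0.0187
scene {'vertical_fov': 43.76631618555268, 'cx': 320.830811276684, 'cy': 236.80622420930223, 'world_to_cam': array([[ 0.5547, -0.8319,  0.0183, -0.2305],
       [-0.4333, -0.3076, -0.8472,  0.1782],
       [ 0.7104,  0.462 , -0.531 ,  1.0925],
       [ 0.    ,  0.    ,  0.    ,  1.    ]])}
tin_left [([355.4, 277.7], 0.56), ([314.7, 222.9], 0.55)]
tray [([229.6, 203.7], 0.92)]
side {'vertical_fov': 45.324721952594565, 'cx': 314.31360090172484, 'cy': 234.24501787911282, 'world_to_cam': array([[ 0.3686, -0.9296, -0.0018, -0.1764],
       [-0.4148, -0.1628, -0.8952,  0.1827],
       [ 0.8319,  0.3307, -0.4456,  1.0597],
       [ 0.    ,  0.    ,  0.    ,  1.    ]])}
tin_left [([140.5, 260.4], 0.96), ([345.6, 268.7], 0.89), ([474.8, 260.9], 0.83), ([288.1, 224.9], 0.72)]
tray []
```

View pics/scene0.png

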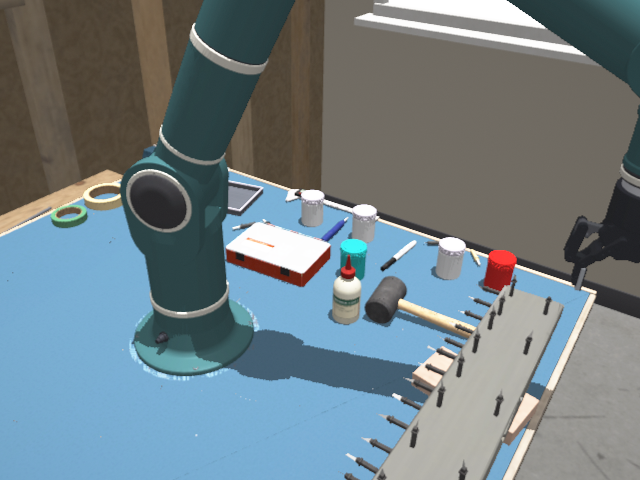

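View pics/side0.png

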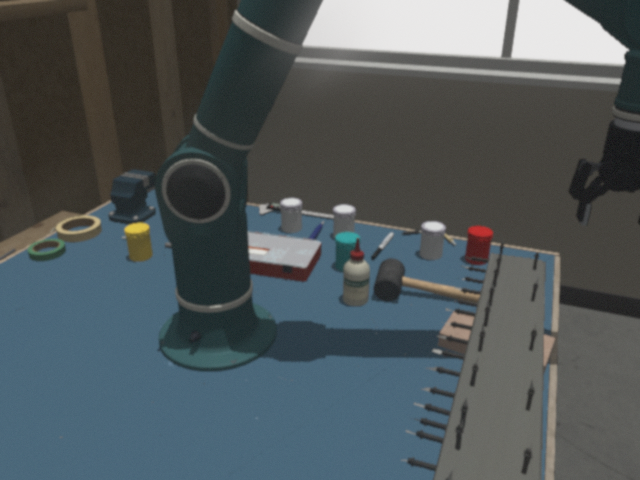

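The three silver tins show at about (312,208), (364,224) and (450,258) in the scene view. The turquoise, red and yellow tins are decoys. The arm partly hides the tray, near (240,195). Next I get masks and fit the cylinders.

```bash
cat > h.py <<'E'
from rig import ctrl
import cv2,numpy as np
from scipy.optimize import least_squares
np.set_printoptions(precision=4,suppress=True)
def proj(i,P):
    P=np.atleast_2d(P);f=240/np.tan(np.radians(i['vertical_fov'])/2)
    T=i['world_to_cam'];q=P@T[:3,:3].T+T[:3,3]
    return np.c_[i['cx']+f*q[:,0]/q[:,2],i['cy']+f*q[:,1]/q[:,2]]
def ray(i,xy,z):
    f=240/np.tan(np.radians(i['vertical_fov'])/2);T=i['world_to_cam']
    d=T[:3,:3].T@np.array([(xy[0]-i['cx'])/f,(xy[1]-i['cy'])/f,1]);o=-T[:3,:3].T@T[:3,3]
    return o+d*(z-o[2])/d[2]
a=np.linspace(0,2*np.pi,60)
def cyl(x,y,z0=0):
    return np.vstack([np.c_[x+r*np.cos(a),y+r*np.sin(a),0*a+z0+z] for r,z in((.026,0),(.027,.060),(.027,.074))])
def bbox(p): return np.r_[p.min(0),p.max(0)]
def fit(obs,g,z0=0): # obs list of (info,bbox)
    r=least_squares(lambda v:np.concatenate([bbox(proj(i,cyl(v[0],v[1],z0)))-b for i,b in obs]),g)
    return r.x,r.fun
E
python3 - <<'E'
from h import *
out=[]
for c in ['scene','side']:
    im=ctrl.camera(c);i=ctrl.camera_info(c)
    for r in ctrl.regions_of(c,'tin_left'):
        m=r['pixels'];ys,xs=np.nonzero(m);b=np.r_[xs.min()-.0,ys.min(),xs.max()+1,ys.max()+1]-.5
        x,f=fit([(i,b)],ray(i,r['xy'],.037)[:2])
        print(c,round(r['score'],2),r['xy'],im[m].mean(0).astype(int),b,x,f.round(1))
    if c=='scene':
        for r in ctrl.regions_of(c,'tray'): 
            m=r['pixels'];ys,xs=np.nonzero(m);print('tray',r['score'],r['xy'],xs.min(),xs.max(),ys.min(),ys.max())
i=ctrl.camera_info('scene')
for p in [(229.6,203.7)]: print(ray(i,p,0.0))
im=ctrl.camera('scene');cv2.imwrite('pics/crop.png',cv2.resize(im[160:300,180:380,::-1],None,fx=4,fy=4,interpolation=2))
E
```

```text
scene 0.85 [494.4, 267.9] [176  42  41] [483.5 249.5 515.5 290.5] [ 0.4676 -0.4014] [-0.6 -1.9  0.6  1.7]
scene 0.82 [357.1, 254.6] [ 48 172 173] [339.5 238.5 365.5 279.5] [ 0.3284 -0.1353] [-0.6 -1.5  0.6  1.3]
scene 0.64 [314.8, 208.1] [175 176 180] [299.5 188.5 324.5 227.5] [0.4577 0.0547] [ 1.   0.6 -1.  -0.4]
tray 0.57 [240.1, 195.5] 227 263 179 215
side 0.8 [137.8, 239.1] [122 110  57] [124.5 222.5 151.5 261.5] [0.1936 0.3179] [-0.8 -0.3  0.8  0.2]
side 0.77 [341.9, 249.2] [47 99 99] [334.5 231.5 357.5 270.5] [ 0.3251 -0.1353] [-1.  -1.   0.9  0.8]
side 0.74 [477.7, 240.8] [105  41  40] [465.5 225.5 492.5 265.5] [ 0.4587 -0.4046] [-0.8 -0.1  0.7  0. ]
side 0.59 [289.0, 213.2] [108 110 112] [279.5 197.5 302.5 232.5] [0.456  0.0532] [ 0.6 -0.3 -0.6  0.3]
[0.4101 0.2736 0.    ]
```

View pics/crop.png

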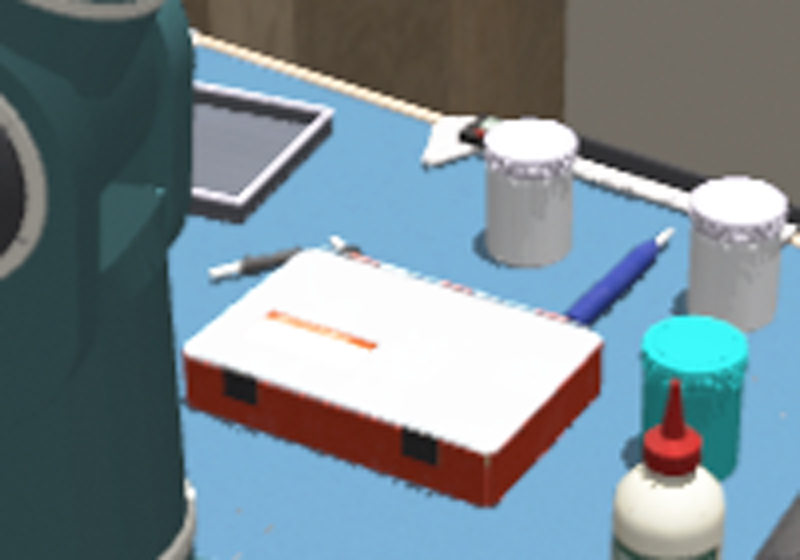

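The left tin spans crop x 484–578, the middle tin x 689–787, and the tray's right corner is near (330,112). The network missed the middle and right tins, so I'll segment those by brightness.

Run:
```python
from h import *
B={'scene':[('L',(300,186,328,230)),('M',(345,200,382,244)),('R',(432,234,470,282))],'side':[('L',(275,194,306,236)),('M',(328,200,360,236)),('R',(416,218,450,262))]}
obs={}
for c in B:
    im=ctrl.camera(c).astype(int);i=ctrl.camera_info(c)
    for n,(x0,y0,x1,y1) in B[c]:
        p=im[y0:y1,x0:x1];m=((p.max(2)-p.min(2)<30)&(p.mean(2)>(110 if c=='scene' else 75))).astype(np.uint8)
        m=cv2.morphologyEx(m,cv2.MORPH_OPEN,np.ones((3,3)))
        k,l,s,_=cv2.connectedComponentsWithStats(m);j=1+s[1:,4].argmax();s=s[j]
        b=np.r_[s[0]+x0,s[1]+y0,s[0]+s[2]+x0,s[1]+s[3]+y0]-.5
        x,f=fit([(i,b)],ray(i,(b[:2]+b[2:])/2,.037)[:2]);print(c,n,b,x,f.round(1));obs.setdefault(n,[]).append((i,b))
for n in obs:print(n,*fit(obs[n],[.45,-.1]))
i=ctrl.camera_info('scene')
# tray rim corner points seen in crop
for p in [(330,112),(200,84),(237,205)]: print(ray(i,(180+p[0]/4,160+p[1]/4),.0175))
im=ctrl.camera('side');cv2.imwrite('pics/crops.png',cv2.resize(im[160:300,240:500,::-1],None,fx=3,fy=3,interpolation=2))
```

```text
scene L [300.5 188.5 327.5 226.5] [0.4624 0.0522] [ 2.   0.1 -2.   0. ]
scene M [344.5 203.5 378.5 242.5] [ 0.4653 -0.077 ] [ 4.6 -0.2 -4.5  0.4]
scene R [435.5 236.5 465.5 279.5] [ 0.4501 -0.3017] [-0.2 -0.2  0.2  0.2]
side L [274.5 195.5 305.5 233.5] [0.4564 0.056 ] [ 4.6  1.5 -4.6 -0.9]
side M [327.5 202.5 359.5 234.5] [ 0.4836 -0.0749] [ 4.9 -2.  -4.9  2.1]
side R [418.5 219.5 446.5 260.5] [ 0.447  -0.3024] [ 0.8  0.9 -0.8 -0.7]
L [0.4607 0.0545] [ 0.8033  0.0961 -3.253   0.0517  5.8428  0.9195 -3.3458 -1.5414]
M [ 0.4715 -0.0764] [ 5.7728 -1.2855 -3.3401 -0.8103  3.7884 -0.1635 -5.8529  4.3067]
R [ 0.4491 -0.3021] [-0.2494  0.0608  0.1209  0.4846  0.8219  0.5692 -0.7471 -1.1679]
[0.4998 0.2383 0.0175]
[0.4812 0.3327 0.0175]
[0.3718 0.2081 0.0175]
```

View pics/crops.png

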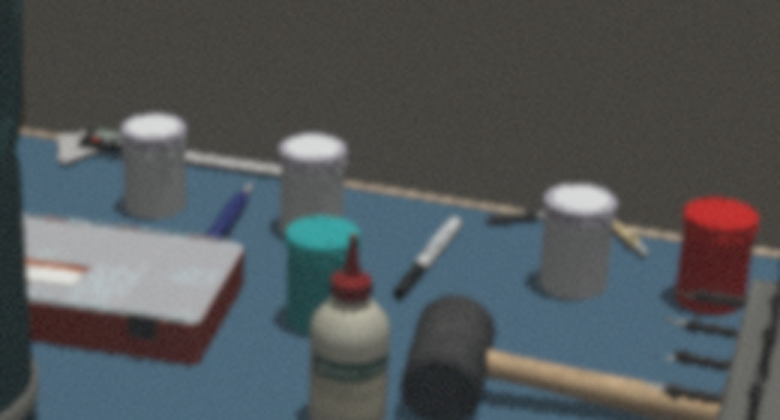

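```bash
cat >> h.py <<'E'
from scipy.spatial.transform import Rotation as Ro
def go(x,y,z,yaw=0.):
    s=ctrl.read_state();R=s['orientation'];c,q=np.cos(yaw),np.sin(yaw)
    T=np.array([[c,q,0],[q,-c,0],[0,0,-1.]])
    print('turn',Ro.from_matrix(R.T@T).as_rotvec(),'shift',R.T@(np.array([x,y,z])-s['position']),'t',s['time'],'pos',s['position'],'F',s['contact_force'],'w',s['gripper_width'])
E
python3 -c "
from h import *
go(.449,-.302,.2)"
```

```text
turn [ 0.     -0.0001 -1.267 ] shift [-0.2275 -0.3381  0.0313] t 0.75 pos [ 0.1944 -0.6203  0.2313] F [ 0.8743 -0.2908 -0.8362] w 0.08556764111254445
```

```bash
python3 -m inch '0 0 -0.15 -0.027 -0.040 0 100; 0 0 -0.30 -0.054 -0.080 0 100; 0 0 -0.45 -0.081 -0.120 0 100; 0 0 -0.60 -0.108 -0.160 0 100; 0 0 -0.75 -0.135 -0.200 0.01 100; 0 0 -0.9 -0.162 -0.240 0.01 100; 0 0 -1.05 -0.189 -0.280 0.02 100; 0 0 -1.2 -0.216 -0.320 0.03 100; 0 0 -1.267 -0.2275 -0.338 0.031 100; 0 0 -1.267 -0.2275 -0.338 0.031 100; 0 0 -1.267 -0.2275 -0.338 0.031 100; 0 0 -1.267 -0.2275 -0.338 0.031 100'
python3 - <<'E'
from h import *
go(.449,-.302,.2)
for c in ['wrist','scene']:
    im=ctrl.camera(c);cv2.imwrite(f'pics/{c}1.png',im[:,:,::-1])
    print(c,[(r['xy'],round(r['score'],2)) for r in ctrl.tip_of(c,'tin_left')])
print(ctrl.camera_info('wrist'))
E
```

```text
time: 1.95
position: [0.4478, -0.304, 0.2004]
orientation: [[1.0, -0.004, -0.001], [-0.004, -1.0, -0.001], [-0.001, 0.001, -1.0]]
contact_force: [-0.3, -0.3, -0.2]
gripper_width: 0.0856
turn [ 0.0011  0.0005 -0.0039] shift [ 0.0012 -0.002   0.0004] t 1.95 pos [ 0.4478 -0.304   0.2004] F [-0.3412 -0.2934 -0.195 ] w 0.08559888170346061
wrist [([332.4, 303.7], 0.8), ([177.1, 32.0], 0.65)]
scene [([354.9, 273.6], 0.88), ([315.7, 221.8], 0.75), ([494.5, 284.4], 0.75), ([359.0, 235.4], 0.17)]
{'vertical_fov': 69.85267991416632, 'cx': 321.8763151183413, 'cy': 239.33679077393802, 'tool_from_camera': array([[ 1.    , -0.0006,  0.0001, -0.0001],
       [ 0.0005,  0.9645,  0.264 , -0.0672],
       [-0.0003, -0.264 ,  0.9645, -0.1418],
       [ 0.    ,  0.    ,  0.    ,  1.    ]])}
```

View pics/wrist1.png

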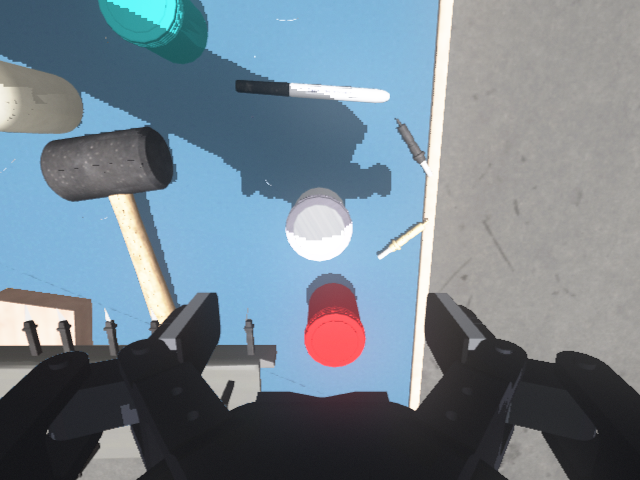

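View pics/scene1.png

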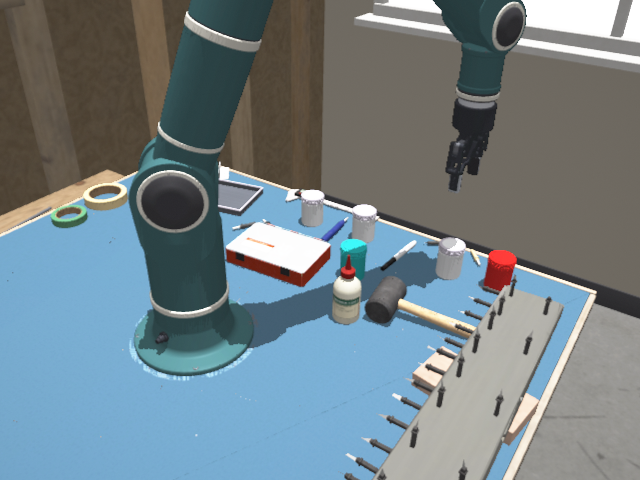

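The wrist view shows the silver tin's lid centred near (319,228), about 67 px wide. The red decoy is below it at (335,338).

```bash
cat >> h.py <<'E'
def wray(xy,z,s=None):
    s=s or ctrl.read_state();i=ctrl.camera_info('wrist');f=240/np.tan(np.radians(i['vertical_fov'])/2);T=i['tool_from_camera']
    R=s['orientation'];d=R@T[:3,:3]@np.array([(xy[0]-i['cx'])/f,(xy[1]-i['cy'])/f,1]);o=R@T[:3,3]+s['position']
    return o+d*(z-o[2])/d[2]
E
python3 - <<'E'
from h import *
p=wray((319.3,228),.074);print(p,wray((319.3,260),.074),wray((286,228),.074),wray((353,228),.074))
go(p[0],p[1],.026)
E
```

```text
[ 0.4461 -0.3001  0.074 ] [ 0.4459 -0.3272  0.074 ] [ 0.4194 -0.3     0.074 ] [ 0.4731 -0.3002  0.074 ]
turn [ 0.0006  0.0001 -0.0026] shift [-0.0021 -0.0032  0.1744] t 2.15 pos [ 0.4482 -0.3032  0.2004] F [ 0.0405 -0.4148 -0.5393] w 0.0855345998801021
```

```bash
python3 -m inch '0 0 0 -0.002 -0.003 0.03 100; 0 0 0 -0.002 -0.003 0.07 100; 0 0 0 -0.002 -0.003 0.11 100; 0 0 0 -0.002 -0.003 0.14 100; 0 0 0 -0.002 -0.003 0.16 100; 0 0 0 -0.002 -0.003 0.172 100; 0 0 0 -0.002 -0.003 0.172 100; 0 0 0 -0.002 -0.003 0.172 100; 0 0 0 -0.002 -0.003 0.172 0; 0 0 0 -0.002 -0.003 0.172 0; 0 0 0 -0.002 -0.003 0.172 0; 0 0 0 -0.002 -0.003 0.172 0; 0 0 0 -0.002 -0.003 0.172 0; 0 0 0 -0.002 -0.003 0.172 0' 50
python3 -c "
from h import *
go(.446,-.30,.026);print(ctrl.read_state()['moment'],ctrl.read_state()['effort'])"
```

```text
time: 3.55
position: [0.4466, -0.3009, 0.0297]
orientation: [[1.0, -0.003, 0.001], [-0.003, -1.0, -0.002], [0.001, 0.002, -1.0]]
contact_force: [-1.9, 0.4, 6.3]
gripper_width: 0.0528
turn [ 0.002  -0.001  -0.0028] shift [-0.0006 -0.0009  0.0037] t 3.55 pos [ 0.4466 -0.3009  0.0297] F [-1.8956  0.4046  6.2669] w 0.05283931833846831
[0.0454 0.3112 0.0127] [ -0.3317 -46.8262  -4.3328 -14.9226   0.0137  -0.4382   0.0057]
```

```bash
python3 -m inch '0 0 0 0 0 -0.01 0; 0 0 0 0 0 -0.02 0; 0 0 0 0 0 -0.03 0; 0 0 0 0 0 -0.03 0; 0 0 0 0 0 -0.03 0; 0 0 0 0 0 -0.03 0'
for k in 1 2; do python3 -m inch '0 0 0 0 0 0 0'; done
python3 -c "
from h import *
im=ctrl.camera('wrist');cv2.imwrite('pics/w2.png',im[:,:,::-1]);go(.446,-.30,.026);print(ctrl.read_state()['moment'])"
```

```text
time: 4.15
position: [0.4463, -0.3008, 0.0595]
orientation: [[1.0, -0.003, 0.001], [-0.003, -1.0, -0.002], [0.001, 0.002, -1.0]]
contact_force: [0.1, -1.0, -0.6]
gripper_width: 0.0523
time: 4.25
position: [0.446, -0.3006, 0.059]
orientation: [[1.0, -0.003, -0.0], [-0.003, -1.0, -0.001], [-0.0, 0.001, -1.0]]
contact_force: [-0.9, 0.4, -1.5]
gripper_width: 0.0522
time: 4.35
position: [0.4457, -0.3004, 0.0587]
orientation: [[1.0, -0.003, -0.001], [-0.003, -1.0, -0.001], [-0.001, 0.001, -1.0]]
contact_force: [-0.3, -0.6, -1.4]
gripper_width: 0.0524
turn [ 0.0006  0.0009 -0.0029] shift [ 0.0003 -0.0004  0.0326] t 4.4 pos [ 0.4457 -0.3004  0.0586] F [-0.4385 -0.6719 -1.4808] w 0.05242541561086547
[-0.0101 -0.0531  0.0178]
```

View pics/w2.png

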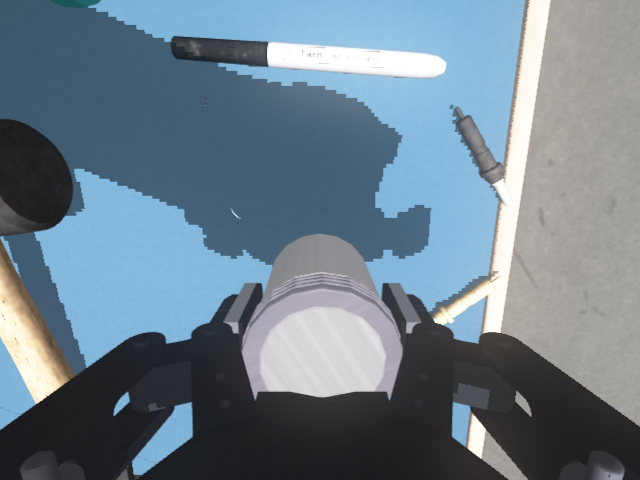

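The tin is held upright in the jaws. The force is only about −1.2 N with it lifted, so the right tin is empty. I set it back and go to the middle tin.

```bash
python3 -m inch '0 0 0 0 0 0.01 0; 0 0 0 0 0 0.02 0; 0 0 0 0 0 0.025 0; 0 0 0 0 0 0.0285 0; 0 0 0 0 0 0.0285 0; 0 0 0 0 0 0.0285 0; 0 0 0 0 0 0.0285 30; 0 0 0 0 0 0.0285 100; 0 0 0 0 0 0.0285 100; 0 0 0 0 0 0.0285 100; 0 0 0 0 0 0.0285 100;0 0 0 0 0 0.0285 100; 0 0 0 0 0 0.01 100; 0 0 0 0 0 -0.03 100; 0 0 0 0 0 -0.08 100; 0 0 0 0 0 -0.12 100; 0 0 0 0 0 -0.14 100; 0 0 0 0 0 -0.14 100'
python3 -c "
from h import *
im=ctrl.camera('wrist');cv2.imwrite('pics/w3.png',im[:,:,::-1]);go(.468,-.077,.2)"
```

```text
time: 6.2
position: [0.4476, -0.3014, 0.2022]
orientation: [[1.0, -0.003, 0.005], [-0.003, -1.0, -0.005], [0.005, 0.005, -1.0]]
contact_force: [0.0, 0.3, -0.0]
gripper_width: 0.0853
turn [ 0.0028 -0.0015 -0.0031] shift [ 0.0209 -0.2238 -0.0006] t 6.25 pos [ 0.4464 -0.3008  0.2   ] F [-0.539   0.3118 -0.5889] w 0.0852308598223796
```

View pics/w3.png

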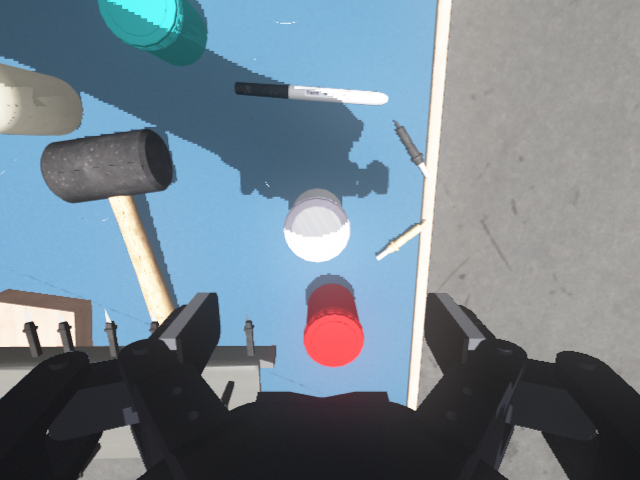

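The right tin is standing upright again at (317,229). Now I move over the middle tin.

```bash
python3 -m inch '0 0 0 0.004 -0.04 0 100; 0 0 0 0.008 -0.08 0 100; 0 0 0 0.012 -0.12 0 100; 0 0 0 0.016 -0.16 0 100; 0 0 0 0.02 -0.2 0 100; 0 0 0 0.021 -0.22 0 100; 0 0 0 0.021 -0.224 0 100; 0 0 0 0.021 -0.224 0 100; 0 0 0 0.021 -0.224 0 100'
python3 -c "
from h import *
s=ctrl.read_state();im=ctrl.camera('wrist');cv2.imwrite('pics/w4.png',im[:,:,::-1]);go(.468,-.077,.2)
print([(r['xy'],r['score'],wray(r['xy'],0,s)) for r in ctrl.tip_of('wrist','tin_left')])"
```

```text
time: 7.15
position: [0.4676, -0.0783, 0.1986]
orientation: [[1.0, -0.005, -0.0], [-0.005, -1.0, -0.003], [-0.0, 0.003, -1.0]]
contact_force: [0.0, 0.3, -0.0]
gripper_width: 0.0854
turn [ 0.003  -0.0004 -0.0056] shift [ 0.0003 -0.0015 -0.0012] t 7.2 pos [ 0.4677 -0.0785  0.1988] F [-0.8129  0.481  -0.3261] w 0.08555278681023332
[([182.9, 270.1], 0.83, array([ 0.3209, -0.1377,  0.    ])), ([306.5, 70.2], 0.78, array([0.4544, 0.0538, 0.    ]))]
```

View pics/w4.png

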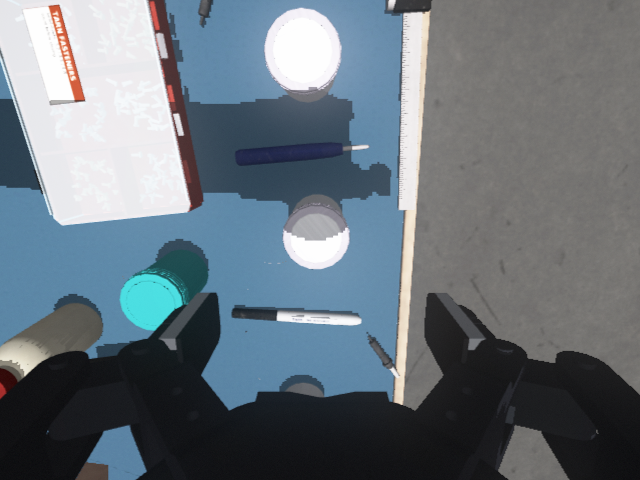

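The middle tin's lid spans x 283–350 and ends at y 269, so its centre is about (316.5,236). The left tin is at (303,50) and the turquoise decoy at (154,300).

Run:
```python
from h import *
p=wray((316.5,236),.074);print(p,wray((316.5,269),.074),wray((283,236),.074),wray((350,236),.074))
print('L',wray((303,48),.074),wray((264.5,48),.074),wray((341,48),.074))
go(p[0],p[1],.028)
```

```text
[ 0.4635 -0.0818  0.074 ] [ 0.4632 -0.11    0.074 ] [ 0.4366 -0.0816  0.074 ] [ 0.4904 -0.082   0.074 ]
L [0.4555 0.0539 0.074 ] [0.4287 0.0541 0.074 ] [0.482  0.0537 0.074 ]
turn [ 0.0029 -0.0007 -0.0057] shift [-0.0044  0.0029  0.171 ] t 7.25 pos [ 0.4678 -0.0784  0.199 ] F [-0.4418  0.4879  0.1666] w 0.08535690297196558
```

```bash
python3 -m inch '0 0 0 -0.004 0.003 0.03 100; 0 0 0 -0.004 0.003 0.07 100; 0 0 0 -0.004 0.003 0.11 100; 0 0 0 -0.004 0.003 0.14 100; 0 0 0 -0.004 0.003 0.16 100; 0 0 0 -0.004 0.003 0.17 100; 0 0 0 -0.004 0.003 0.17 100; 0 0 0 -0.004 0.003 0.17 0; 0 0 0 -0.004 0.003 0.17 0; 0 0 0 -0.004 0.003 0.17 0; 0 0 0 -0.004 0.003 0.17 0; 0 0 0 -0.004 0.003 0.17 0; 0 0 0 -0.004 0.003 0.17 0' 50
python3 -m inch '0 0 0 0 0 -0.01 0; 0 0 0 0 0 -0.02 0; 0 0 0 0 0 -0.03 0; 0 0 0 0 0 -0.03 0; 0 0 0 0 0 -0.03 0; 0 0 0 0 0 -0.03 0'
python3 -m inch '0 0 0 0 0 0 0'
python3 -c "
from h import *
im=ctrl.camera('wrist');cv2.imwrite('pics/w5.png',im[:,:,::-1]);go(.446,-.30,.026);print(ctrl.read_state()['moment'])"
```

```text
time: 8.55
position: [0.4646, -0.0822, 0.0304]
orientation: [[1.0, -0.006, 0.003], [-0.006, -1.0, -0.004], [0.003, 0.004, -1.0]]
contact_force: [-1.1, 0.1, 4.7]
gripper_width: 0.0518
time: 9.15
position: [0.4643, -0.0822, 0.0602]
orientation: [[1.0, -0.006, 0.002], [-0.006, -1.0, -0.004], [0.002, 0.004, -1.0]]
contact_force: [-0.6, -0.1, -0.4]
gripper_width: 0.0524
time: 9.25
position: [0.464, -0.0821, 0.0598]
orientation: [[1.0, -0.006, 0.001], [-0.006, -1.0, -0.004], [0.001, 0.004, -1.0]]
contact_force: [-0.2, 0.0, -1.0]
gripper_width: 0.0521
turn [ 0.0037 -0.0013 -0.006 ] shift [-0.0166  0.2179  0.0346] t 9.3 pos [ 0.4639 -0.0821  0.0598] F [ 0.5569  0.4141 -0.408 ] w 0.052421124248483685
[ 0.0354 -0.0258  0.0087]
```

View pics/w5.png

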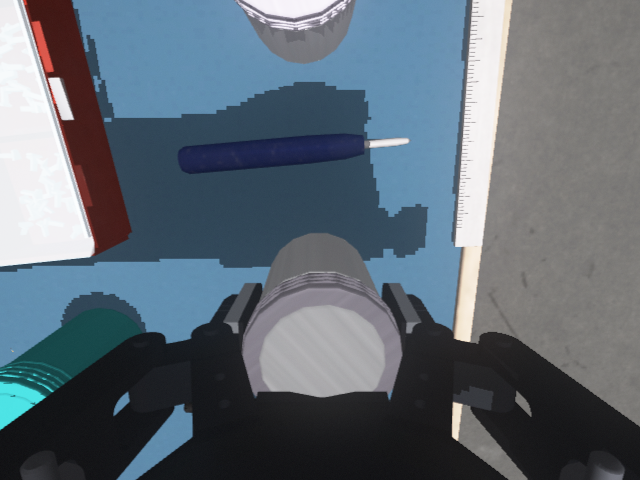

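The tin is lifted and the force is about −0.6 N, so the middle tin is empty too. I put it back.

```bash
python3 -m inch '0 0 0 0 0 0.01 0; 0 0 0 0 0 0.02 0; 0 0 0 0 0 0.025 0; 0 0 0 0 0 0.029 0; 0 0 0 0 0 0.029 0; 0 0 0 0 0 0.029 0; 0 0 0 0 0 0.029 30; 0 0 0 0 0 0.029 100; 0 0 0 0 0 0.029 100; 0 0 0 0 0 0.029 100; 0 0 0 0 0 0.029 100;0 0 0 0 0 0.029 100; 0 0 0 0 0 0.01 100; 0 0 0 0 0 -0.03 100; 0 0 0 0 0 -0.08 100; 0 0 0 0 0 -0.12 100; 0 0 0 0 0 -0.14 100; 0 0 0 0 0 -0.14 100'
python3 -c "
from h import *
go(.455,.054,.2)"
```

```text
time: 11.1
position: [0.4657, -0.082, 0.2029]
orientation: [[1.0, -0.006, 0.008], [-0.006, -1.0, -0.006], [0.008, 0.006, -1.0]]
contact_force: [0.1, -0.2, 0.0]
gripper_width: 0.0854
turn [ 0.0059 -0.0076 -0.0064] shift [-0.0116 -0.1359  0.002 ] t 11.1 pos [ 0.4657 -0.082   0.2029] F [ 0.1471 -0.2415  0.0419] w 0.08540097344740767
```

```bash
python3 -m inch '0 0 0 -0.003 -0.04 0 100; 0 0 0 -0.006 -0.08 0 100; 0 0 0 -0.01 -0.12 0 100; 0 0 0 -0.012 -0.136 0 100; 0.006 -0.007 -0.006 -0.012 -0.136 0.002 100; 0.006 -0.007 -0.006 -0.012 -0.136 0.002 100; 0.006 -0.007 -0.006 -0.012 -0.136 0.002 100'
python3 -c "
from h import *
s=ctrl.read_state();im=ctrl.camera('wrist');cv2.imwrite('pics/w6.png',im[:,:,::-1]);go(.455,.054,.028)
print([(r['xy'],r['score'],wray(r['xy'],0,s)) for r in ctrl.tip_of('wrist','tray')])
im=ctrl.camera('scene');cv2.imwrite('pics/s6.png',im[:,:,::-1])"
```

```text
time: 11.8
position: [0.4544, 0.0526, 0.1993]
orientation: [[1.0, -0.003, -0.001], [-0.003, -1.0, -0.0], [-0.001, 0.0, -1.0]]
contact_force: [0.3, 0.4, -0.5]
gripper_width: 0.0853
turn [ 0.0002  0.0003 -0.0028] shift [ 0.0005 -0.0014  0.1715] t 11.85 pos [0.4546 0.0527 0.1995] F [ 1.3769  0.2126 -0.0558] w 0.0856403935951559
[]
```

View pics/w6.png

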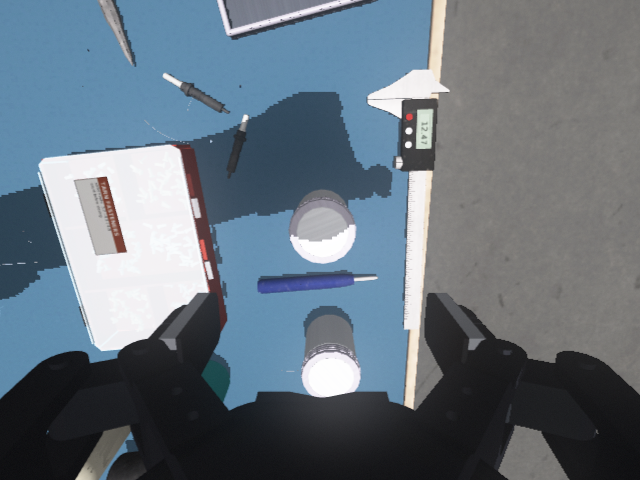

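View pics/s6.png

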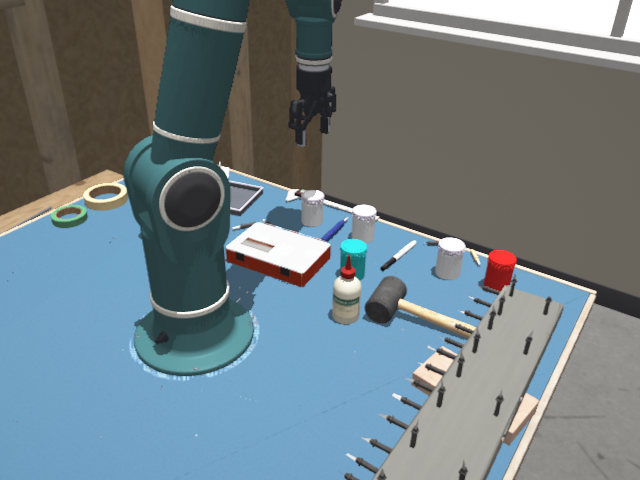

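The left tin's lid is centred near (323,230), with the middle tin upright at (331,370). The red box edge is at (190–225,150–350) and the tray's near edge is at the top, from (230,38) to (370,5).

Run:
```python
from h import *
p=wray((323,230),.074);print(p,wray((323,263),.074),wray((290,230),.074),wray((356,230),.074))
for z in (.0,.03,.04):print('box',wray((210,260),z),wray((198,215),z))
a=wray((229,38),.0175);print('tray',a,wray((372,4),.0175))
go(p[0],p[1],.03)
```

```text
[0.4555 0.0546 0.074 ] [0.4555 0.0267 0.074 ] [0.4291 0.0547 0.074 ] [0.482  0.0546 0.074 ]
box [0.3373 0.0046 0.    ] [0.3295 0.0525 0.    ]
box [0.3476 0.0147 0.03  ] [0.3405 0.0585 0.03  ]
box [0.3511 0.0181 0.04  ] [0.3441 0.0604 0.04  ]
tray [0.3769 0.2075 0.0175] [0.4965 0.2322 0.0175]
turn [ 0.0001 -0.0003 -0.0025] shift [ 0.0008 -0.0017  0.1698] t 11.95 pos [0.4546 0.053  0.1998] F [ 0.5403  0.4324 -0.0141] w 0.08530362850841652
```

```bash
python3 -m inch '0 0 0 0.001 -0.002 0.03 100; 0 0 0 0.001 -0.002 0.07 100; 0 0 0 0.001 -0.002 0.11 100; 0 0 0 0.001 -0.002 0.14 100; 0 0 0 0.001 -0.002 0.16 100; 0 0 0 0.001 -0.002 0.17 100; 0 0 0 0.001 -0.002 0.17 100; 0 0 0 0.001 -0.002 0.17 0; 0 0 0 0.001 -0.002 0.17 0; 0 0 0 0.001 -0.002 0.17 0; 0 0 0 0.001 -0.002 0.17 0; 0 0 0 0.001 -0.002 0.17 0; 0 0 0 0.001 -0.002 0.17 0' 60
python3 -m inch '0 0 0 0 0 -0.01 0; 0 0 0 0 0 -0.02 0; 0 0 0 0 0 -0.03 0; 0 0 0 0 0 -0.03 0; 0 0 0 0 0 -0.03 0; 0 0 0 0 0 -0.03 0'
python3 -c "
from h import *
im=ctrl.camera('wrist');cv2.imwrite('pics/w7.png',im[:,:,::-1]);go(.423,.286,.13);print(ctrl.read_state()['moment'])"
```

```text
time: 13.25
position: [0.4561, 0.0549, 0.0312]
orientation: [[1.0, -0.003, 0.002], [-0.003, -1.0, -0.001], [0.002, 0.001, -1.0]]
contact_force: [-3.4, -0.5, 7.2]
gripper_width: 0.0523
time: 13.85
position: [0.4557, 0.0547, 0.0609]
orientation: [[1.0, -0.003, 0.001], [-0.003, -1.0, -0.001], [0.001, 0.001, -1.0]]
contact_force: [-0.0, -0.1, -5.8]
gripper_width: 0.0522
turn [ 0.0008 -0.001  -0.0027] shift [-0.0332 -0.2311 -0.0694] t 13.9 pos [0.4557 0.0548 0.0608] F [ 0.3994  0.264  -5.6202] w 0.05223508495920247
[-0.002   0.028   0.0152]
```

View pics/w7.png

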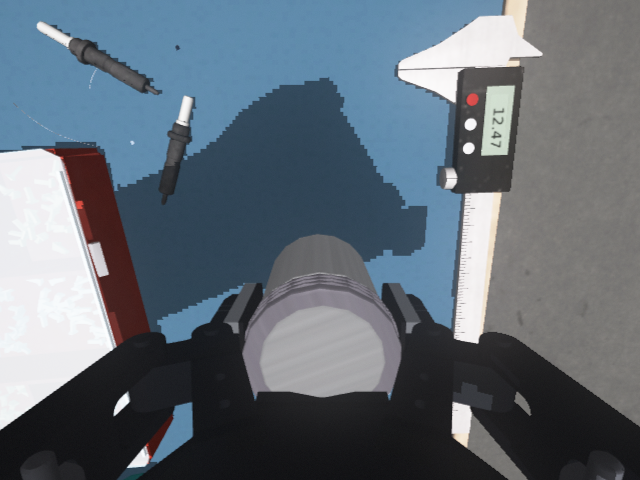

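The force is −5.7 N, so the left tin is the heavy one. I carry it to the tray.

```bash
python3 -m inch '0 0 0 0 0 -0.03 0; 0 0 0 0 -0.01 -0.06 0; 0 0 -0.04 -0.005 -0.04 -0.07 0; 0 0 -0.08 -0.01 -0.075 -0.07 0; 0 0 -0.12 -0.016 -0.11 -0.07 0; 0 0 -0.16 -0.021 -0.145 -0.07 0; 0 0 -0.2 -0.026 -0.18 -0.07 0; 0 0 -0.21 -0.03 -0.21 -0.07 0; 0 0 -0.21 -0.033 -0.228 -0.07 0; 0 0 -0.21 -0.033 -0.231 -0.07 0; 0 0 -0.21 -0.033 -0.231 -0.07 0; 0 0 -0.21 -0.033 -0.231 -0.07 0'
python3 -c "
from h import *
for c in ['wrist','scene','side']:
    im=ctrl.camera(c);cv2.imwrite(f'pics/{c}8.png',im[:,:,::-1])
go(.423,.286,.034,.21);s=ctrl.read_state();print(s['orientation'])"
```

```text
time: 15.1
position: [0.4233, 0.2844, 0.13]
orientation: [[0.979, 0.205, 0.0], [0.205, -0.979, -0.003], [-0.0, 0.002, -1.0]]
contact_force: [-0.1, -0.3, -5.3]
gripper_width: 0.0521
turn [ 0.0019 -0.0006 -0.0046] shift [-0.0004 -0.0017  0.0964] t 15.25 pos [0.4236 0.2846 0.1304] F [-0.1171 -0.5299 -6.1943] w 0.05162239415605511
[[ 0.979   0.204   0.001 ]
 [ 0.204  -0.979  -0.0017]
 [ 0.0006  0.0019 -1.    ]]
```

View pics/wrist8.png

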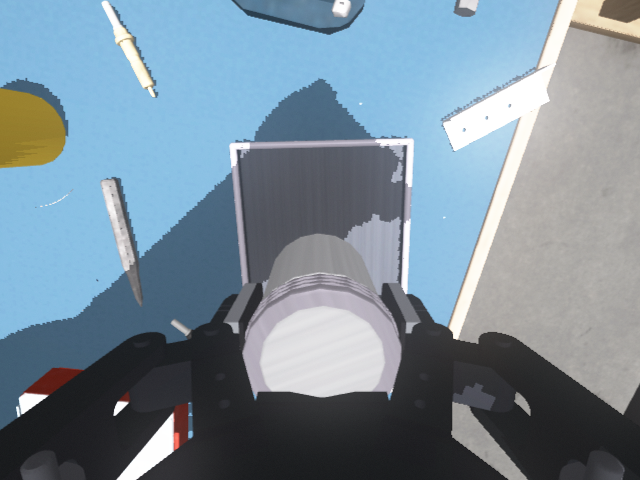

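View pics/scene8.png

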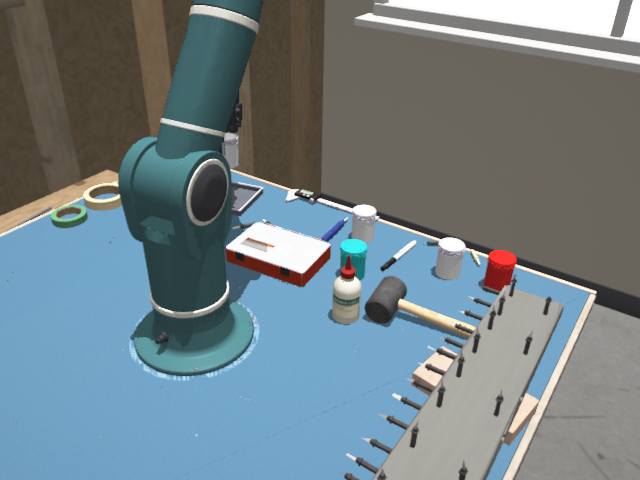

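Nicely aligned. The far tray corners sit at (233,143) and (411,140), and I use them for a centre.

Run:
```python
from h import *
s=ctrl.read_state();R=s['orientation']
a=wray((233,143),.0175);b=wray((411,140),.0175)
d=(b-a)/np.linalg.norm(b-a);n=np.array([d[1],-d[0],0]);c=(a+b)/2+.065*n
print(a,b,np.linalg.norm(b-a),np.degrees(np.arctan2(d[1],d[0])),c); go(c[0],c[1],.034,.21)
```

```text
[0.3477 0.3388 0.0175] [0.4715 0.3666 0.0175] 0.12685100409414776 12.670263964190196 [0.4238 0.2893 0.0175]
turn [ 0.0019 -0.0006 -0.0046] shift [ 0.0011 -0.0047  0.0964] t 15.25 pos [0.4236 0.2846 0.1304] F [-0.1171 -0.5299 -6.1943] w 0.05162239415605511
```

```bash
python3 -m inch '0 0 0 0.001 -0.003 0.03 0; 0 0 0 0.001 -0.003 0.06 0; 0 0 0 0.001 -0.003 0.08 0; 0 0 0 0.001 -0.003 0.09 0; 0 0 0 0.001 -0.003 0.093 0; 0 0 0 0.001 -0.003 0.095 0; 0 0 0 0.001 -0.003 0.095 0; 0 0 0 0.001 -0.003 0.095 0'
```

```text
time: 16.05
position: [0.4247, 0.2879, 0.0363]
orientation: [[0.979, 0.204, 0.002], [0.204, -0.979, -0.001], [0.002, 0.001, -1.0]]
contact_force: [0.1, 0.4, -6.0]
gripper_width: 0.0522
```

```bash
python3 -m inch '0 0 0 0 0 0.001 0; 0 0 0 0 0 0.002 0; 0 0 0 0 0 0.002 0; 0 0 0 0 0 0.003 0; 0 0 0 0 0 0.003 0'
```

```text
time: 16.55
position: [0.4248, 0.2881, 0.0343]
orientation: [[0.979, 0.204, 0.003], [0.204, -0.979, -0.001], [0.003, 0.002, -1.0]]
contact_force: [-2.1, -1.7, 5.3]
gripper_width: 0.0521
```

Touched down on the tray floor: the force went from −6 to +5 N. I release and rise.

```bash
python3 -m inch '0 0 0 0 0 0 70; 0 0 0 0 0 0 85; 0 0 0 0 0 0 90; 0 0 0 0 0 0 90; 0 0 0 0 0 0 90; 0 0 0 0 0 -0.01 90; 0 0 0 0 0 -0.03 90; 0 0 0 0 0 -0.07 90; 0 0 0 0 0 -0.11 90; 0 0 0 0 0 -0.15 90; 0 0 0 0 0 -0.17 90; 0 0 0 0 0 -0.17 90;0 0 0 0 0 -0.17 90'
python3 -c "
from h import *
for c in ['wrist','scene','side']:
    im=ctrl.camera(c);cv2.imwrite(f'pics/{c}9.png',im[:,:,::-1])
go(.5,.0,.35,0)"
```

```text
time: 17.85
position: [0.4242, 0.288, 0.2045]
orientation: [[0.979, 0.204, 0.004], [0.204, -0.979, -0.002], [0.004, 0.002, -1.0]]
contact_force: [-1.3, 1.0, 0.1]
gripper_width: 0.0771
turn [ 0.0027 -0.0008  0.2055] shift [ 0.0162  0.2977 -0.1461] t 18.0 pos [0.4235 0.2877 0.2031] F [-0.4161 -0.8542 -0.4785] w 0.07703001999926076
```

View pics/wrist9.png

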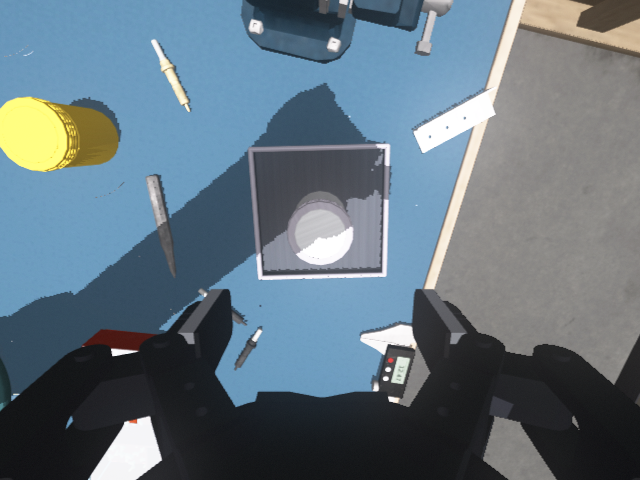

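View pics/scene9.png

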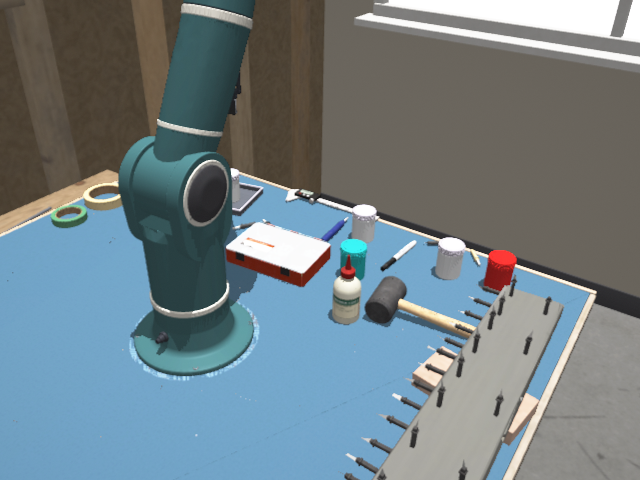

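The tin stands upright in the tray, lid at (320,234) with the tray spanning (250–390, 145–278). The other two silver tins stand at (364,224) and (450,258) in the scene view. The gripper is clear of everything, so I sign off.

```bash
python3 -c "
from rig import ctrl
print(ctrl.sign_off())"
```

```text
the job is handed in; nothing more can be done
None
```

The full tin is standing upright near the centre of the tray, and I handed the job in at about 18 s of the 61 s allowed.

- **Finding the full tin:** I lifted each tin about 30 mm. The right and middle tins pulled with only about 1 N, so they are empty. The left tin pulled with about 5.7 N, so it is the one with the dolly.
- **Placing:** I put each empty tin back where it stood before moving on. I carried the left tin to the tray and felt it touch the floor before letting go.
- **Last checks:** The wrist picture shows the full tin upright and clear of the tray's walls. The scene picture shows both empty tins upright on the bench, and the red and turquoise look-alikes untouched. The yellow one shows upright in the wrist picture. The gripper was open, about 0.1 m above the tin.
- **Measurements that disagreed:** In the starting pictures the networks missed the middle and right tins, and their first estimate of the tray's position was about 1–2 cm off. I used my own measurements from the pictures instead. Those put the tray's centre within about 5 mm of each other.

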